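# Seat a turned pin in a V-locator

### The arm

A 6-joint arm with a two-finger parallel gripper is mounted at the origin on a cart in front of the work surface, level with it; the furniture and walls round the work are solid. World frame = base frame: x ahead of the robot, y to its left, z up, the work surface at z = 0. Lengths are in m, angles in rad, forces in N, time in s.
With the tool pointing down it reaches from about 0.275 to 0.725 m from the base axis. Payload 15.9 kg.
Tool frame: the origin (TCP) lies at the very end of the fingers, on their centre line; the grasp point (between the pads) lies 19 mm behind it; z points along the fingers, y is the direction in which the jaws open and shut (so a half turn about z gives the same grasp; the last joint's range is limited). The gripper opens to 85 mm and grips with 20 to 120 N. Pads are 22 mm wide; open, the fingers measure 114 mm over their backs; the gripper's body (76 mm by 85 mm) begins 54 mm behind the grasp point. The pads swing forward as they close: fully open they stand 13 mm farther back than shut.
Start: joints at [-1.324, 0.213, -0.034, 1.323, 0, 1.571], TCP at [0.122, -0.485, 0.195] pointing down, gripper open.
Joint ranges: [-2.98, 2.98], [-0.74, 1.72], [-1.14, 1.35], [-2.1, 2.04], [-1.57, 1.44], [-3.14, 3.14]. Speed limits (rad/s): [1.89, 1.89, 2.39, 2.57, 3.14, 3.14].

### API

Orientations are given as a 3x3 rotation matrix whose columns are the frame's x, y, z axes.
In Python, from workcell import r gives the robot as it stands.
- The arm moves only by the tool servo_tool, never from a script. Its argument "plan" is a list of rows, each an object with "jaw": the closure, from 0 (fully open) to 1 (shut); "linear": the shift along the tool's x, y, z in m, a list of three; "yaw": the turn about the tool's z in rad. In form: [{"jaw": jaw, "linear": [tx, ty, tz], "yaw": yaw}, ...]. A call has 1 to 20 rows; each row is the pose to reach, as a shift and turn from the pose commanded when the call began, along the tool's axes at that moment; what a row does not reach only later rows make up. A row lasts 1/8 s, in which the tool goes at most 62.5 mm and 10.7 degrees, less where a joint would pass 70% of its speed; a pose out of reach is approached as far as the arm can. A call with a gripper value outside its range is refused whole. The fingers move at their own pace and stop on an object; "force" is the grip in N (left out, the last holds). Time passes only in rows, so rows that repeat a pose let the fingers close. It gives the time, the measured TCP pose, the force and the opening at its end, in the units of the state.
- r.state(): the state, without advancing time (a new reading comes with each control period).
- r.snapshot(name): name is "scene" or "side" or "wrist"; returns (picture, depth): 384x512x3 uint8, red, green, blue; 384x512 float32, m along the optical axis (not along the pixel's ray), 0 where there is no reading.
- r.camera_info(name): a dict with "vfov" (degrees; the focal length in pixels is half the picture's height over the tangent of half this angle, whatever the lens; pixels are square), "cx", "cy" (the principal point, pixels), "T" (4x4, takes a point from camera to world coordinates); the wrist camera has in their place "T_tool_cam" (4x4, takes a point from camera to tool coordinates, whose origin is the TCP and whose axes are the flange's). Camera axes: x right, y down, z forward; pixel columns grow to the right and rows downward; lengths in m; the calibration is good to about 2 mm. A picture is of the moment at which its call begins: read the wrist's pose just before it. camera_info takes no time and is no camera call.
- r.hand_in(): hands the job in, once; it reports no verdict.
Trained networks look in the newest picture that a camera, given by its name, has taken for a name from the list of things; names that differ only in an ending like _2 or _b are one class to them, and where a whole thing is asked for, a point or a joint stands for the part that bears it (a point fixed in the world has none). Each returns a list of dicts, best first, with "conf" (0 to 1); they miss things now and then, are a little off and sometimes report something else, mostly with a low value. They report only what shows in the picture. A call takes as long as a camera call. They do not tell look-alikes from the thing itself.
- r.boxes_of(camera, target): "at" ([x, y, z] in m, in world coordinates, good to about 4 mm: the middle of the surface that is visible of it).
- r.silhouettes(camera, target): "mask" (384x512 bool, what is visible of it).
- r.tip_of(camera, target): "at" ([x, y, z] in m, in world coordinates, good to about 4 mm: a listed point, or the origin of a listed thing).
The state is a dict: "time_s": time; "joints": joint angles; "joint_velocities": joint speeds; "joint_torque": joint torques, N m; "tool_pos": TCP position; "tcp_rot": TCP orientation; "ft_force": force on the tool from outside, world axes, zero at the start; "wrist_torque": the same for the moment, N m; "grip_width": finger opening in m.
Only numpy, scipy, OpenCV 4.12 (cv2) and the standard library are available. Lean on these libraries where they do the work, as an engineer would, in place of code of your own. Each camera call takes 0.05 s, during which the arm holds its last target.

### The job

Stand the dark turned pin upright on the bed of the V-locator and press it into the V until it bears on both faces at once, pushing for about a second with a steady force of some 13 N (9 N is too little, and 20 N would mark the ground faces). Then let go and leave it standing home in the V, touching nothing; do not disturb the other parts on the bench.

Things in the scene. Friction and masses are not known exactly. Their poses are not given: they have to be found in the camera images.
- pin_center (a point): centre, half-way up, of the dark turned steel pin standing loose on the mat near the bench's front edge (about 160 g). 63 mm tall: body of 24 mm diameter from the foot to 43 mm up, then a spigot of 16 mm diameter from 43 to 63 mm. Centre 31.5 mm above the foot; z along the pin, up. Held by the spigot (fingertips 44 mm or more above the foot), the fingers clear the top of the V-block.
- v_locator: steel V-locator fixed to the bench: base plate 104 (x) x 112 (y) x 12 mm thick, its flat top the bed; on the plate's rear stands a V-block. Origin: centre of the plate's underside. x points into the V (push direction, away from the robot within 25 degrees), y left, z up. The V is open to -x and upward, 90 degrees, faces upright; apex at x = +24 mm, y = 0; mouth 48 mm wide at x = 0.
- v_seat (a point): where pin_center is when the pin stands on the bed and touches both faces: x = +7, y = 0, z = 43.5 mm in v_locator's frame, same axes. Readings are good to about 1 mm only and the block does not yield: force tells when it is home. Dry steel: a pin pushed in 0.3 mm off-centre can stick on one face with little sideways force; feeling for both faces sideways just short of home finds the middle.
- left_cheek: left half (+y) of the V-block with the left face of the V, at 45 degrees to x; fixed to the plate. The V-block is 88 mm wide (y), 46 mm deep (x = 0 to 46 mm) and 36 mm tall above the bed (top 48 mm above the bench). Origin on the bed, 12 mm above the origin of v_locator, same axes.
- right_cheek: right half (-y) of the V-block, with the right face of the V; origin and axes as left_cheek.
- pin: the same pin; origin at the centre of its foot.
- grease_tin: bystander: round flat tin, 64 mm diameter, 31 mm high, right of the pin's area; origin at its underside. Leave alone.
- indenter: bystander: small pale steel indenter with a cone end, standing, 18 mm diameter, 44 mm tall, at the left; origin at its foot. Leave alone.
Not all that is in view belongs to the job. What is shaped like the pin but blue or orange is not meant.

How it is judged:
On the way, in this order (a step that is already met when the one before it is completed fails the run):
1. the pin stands upright in front of or in the V on the locator's bed (angle between pin's own z axis and vertical below 0.15 rad and x of pin_center in the frame of v_seat between -0.05 and 0.004 m and y of pin_center in the frame of v_seat between -0.03 and 0.03 m and z of pin_center in the frame of v_seat below 0.006 m), for 0.1 s.
2. the pin, held upright, is pressed against both faces at once, each bearing 4.5 N or more (6 to 9 N of push along x) for 0.5 s (contact force between pin and left_cheek above 4.5 N and contact force between pin and right_cheek above 4.5 N and angle between pin's own z axis and vertical below 0.15 rad and horizontal distance between pin_center and v_seat below 0.004 m), for 0.5 s.
At the end, for the whole second after the job is handed in: The pin stands upright (within 0.04 rad) and at rest on the bed, its axis within 2 mm of the seat in the V (horizontal distance between pin_center and v_seat below 0.002 m and z of pin_center in the frame of v_seat between -0.003 and 0.003 m and angle between pin's own z axis and vertical below 0.04 rad and linear speed of pin below 0.01 m/s); the robot touches nothing.
It fails at once if a face of the V carries more than 14 N (a centred push along x of 20 N or more) (contact force between pin and left_cheek above 14 N or contact force between pin and right_cheek above 14 N).
It fails at once if the grease tin or the indenter is moved by more than 15 mm (distance of any of grease_tin, indenter from where it was at the start of the episode above 0.015 m).
It also fails if it takes over 54 s, if anything falls off the work surface, if the arm or the gripper's body presses on something with over 40 N, if the wrist force passes 120 N, or if a joint passes its speed limit or range.

## Working session

There is one attempt and no reset: what is moved stays moved. The work goes in short steps, Python scripts to look and compute and a tool call to move; the robot and the scene stay as the last step left them, time stands still between calls to the robot, and variables do not carry over. Pictures are saved under pics/ and viewed, and the job is handed in when it is done.

Besides the shell and the picture viewer there is one more tool, called after ">>>" as name(argument=value, ...) on one line, values as JSON. servo_tool: Moves the arm, as the interface text tells. Its arguments: {"type":"object","properties":{"plan":{"type":"array"},"force":{"type":"number"}},"required":["plan"]}

```bash
ls; mkdir -p pics; cat > h.py <<'E'
import numpy as np, cv2
from workcell import r
def save(n,img): cv2.imwrite('pics/'+n+'.png',cv2.cvtColor(img,cv2.COLOR_RGB2BGR))
def cam(name):
    c=r.camera_info(name); f=192/np.tan(np.radians(c['vfov']/2))
    if 'T' in c: T=np.array(c['T'])
    else:
        s=r.state(); W=np.eye(4); W[:3,:3]=s['tcp_rot']; W[:3,3]=s['tool_pos']; T=W@np.array(c['T_tool_cam'])
    return f,c['cx'],c['cy'],T,c
def cloud(name,d,K):
    f,cx,cy,T,_=K
    v,u=np.mgrid[:384,:512]; P=np.stack([(u-cx)/f*d,(v-cy)/f*d,d],-1)
    return P@T[:3,:3].T+T[:3,3]
E
python3 - <<'E'
from h import *
print(r.state())
for n in ['scene','side','wrist']:
    K=cam(n); p,d=r.snapshot(n); save(n+'0',p); np.savez(n+'0.npz',p=p,d=d,T=K[3],f=K[0],cx=K[1],cy=K[2]); print(n,K)
for t in ['pin','v_locator','v_seat','grease_tin','indenter','pin_center']:
    for n in ['scene','side']:
        print(n,t,[(np.round(q['at'],4),round(q['conf'],2)) for q in r.tip_of(n,t)])
E
```

```text
pics
{'time_s': 0.0, 'joints': array([-1.32396444e+00,  2.13400734e-01, -3.50550140e-02,  1.32351629e+00,
       -4.14551117e-07,  1.57082176e+00]), 'joint_velocities': array([ 0.00058224, -0.00065891,  0.00039743, -0.00183869,  0.00065399,
       -0.00140368]), 'joint_torque': array([ 5.94411133e-03, -6.86160851e+01,  4.87115514e+01,  1.73871493e-02,
        3.82478629e-04, -2.24713040e-05]), 'tool_pos': array([ 0.12207101, -0.48446712,  0.19429554]), 'tcp_rot': array([[ 9.69697575e-01,  2.44308269e-01, -2.87666933e-04],
       [ 2.44308439e-01, -9.69696905e-01,  1.13997486e-03],
       [-4.44449869e-07, -1.17571032e-03, -9.99999309e-01]]), 'ft_force': array([-0.39633115,  0.48334504, -0.7020958 ]), 'wrist_torque': array([0.0260773 , 0.05030425, 0.00274619]), 'grip_width': 0.08581224946692483}
scene (np.float64(392.4225560920286), 255.8780236292894, 191.9193221838719, array([[-0.83169913, -0.20064817,  0.51770346,  0.021865  ],
       [-0.5546982 ,  0.34094282, -0.75899137,  0.88693608],
       [-0.02421705, -0.91842164, -0.39486103,  0.46400719],
       [ 0.        ,  0.        ,  
[... 2274 characters left out ...]
y([0.6076, 0.195 , 0.0429]), 0.63), (array([0.5966, 0.1905, 0.0112]), 0.33)]
scene v_seat [(array([0.6029, 0.1944, 0.047 ]), 0.92), (array([0.5985, 0.1917, 0.    ]), 0.71)]
side v_seat [(array([0.6062, 0.1925, 0.0452]), 0.85)]
scene grease_tin [(array([ 0.4406, -0.0321, -0.002 ]), 0.5)]
side grease_tin []
scene indenter [(array([0.4627, 0.3775, 0.0037]), 0.45)]
side indenter [(array([0.4588, 0.3766, 0.0013]), 0.63)]
scene pin_center [(array([0.4253, 0.2044, 0.0311]), 0.77), (array([0.4403, 0.1435, 0.029 ]), 0.67), (array([0.4819, 0.095 , 0.0309]), 0.66)]
side pin_center [(array([0.4247, 0.2056, 0.0315]), 0.79), (array([0.4341, 0.1446, 0.0331]), 0.73), (array([0.4818, 0.0979, 0.0325]), 0.73)]
```

View pics/scene0.png

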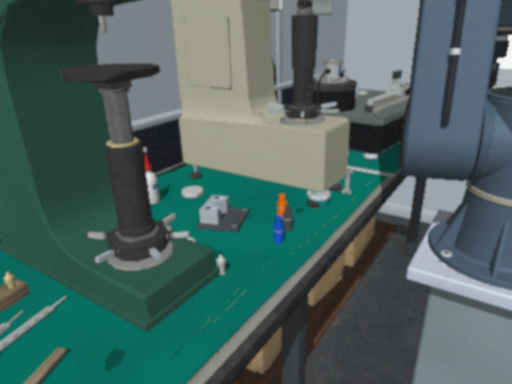

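View pics/side0.png

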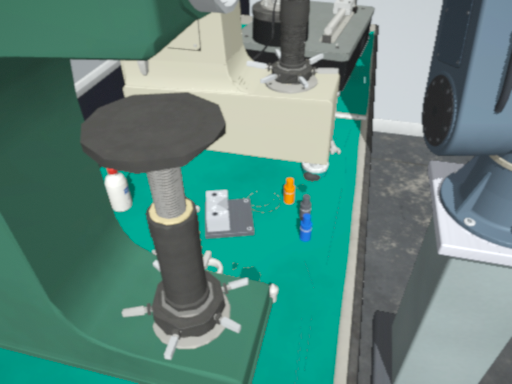

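The dark pin stands between two look-alikes: side view around (305,205), with blue at (305,228) in front and orange at (289,190) behind. The V-locator is at (230,213). Next I check for obstacles.

```bash
python3 - <<'E'
from h import *
import numpy as np
allP=[]
for n in ['scene','side']:
    z=np.load(n+'0.npz'); K=(z['f'],z['cx'],z['cy'],z['T'],0); P=cloud(n,z['d'],K); m=z['d']>0
    Q=P[m]; C=z['p'][m]
    allP.append(Q)
    # dark pin
    for (x,y,nm) in [(0.426,.2044,'blue'),(0.44,.143,'dark'),(0.4835,.094,'or')]:
        k=(np.hypot(Q[:,0]-x,Q[:,1]-y)<.03)&(Q[:,2]>.008)&(Q[:,2]<.09)
        print(n,nm,k.sum(),Q[k].mean(0).round(4),Q[k].max(0).round(4),np.median(C[k],0))
Q=np.vstack(allP)
# height map top: x rows 0.2..0.85, y cols
k=(Q[:,2]>0.03)&(Q[:,2]<0.6)
xs=np.arange(0,0.95,.05); ys=np.arange(-.7,.7,.05)
def show(lo,hi):
    H=np.zeros((len(xs),len(ys)),int)
    q=Q[(Q[:,2]>lo)&(Q[:,2]<hi)]
    i=np.floor(q[:,0]/.05).astype(int); j=np.floor((q[:,1]+.7)/.05).astype(int)
    ok=(i>=0)&(i<len(xs))&(j>=0)&(j<len(ys)); np.maximum.at(H,(i[ok],j[ok]),(q[ok,2]*100).astype(int))
    print('y    ',' '.join('%3d'%round(a*100) for a in ys))
    for a,row in zip(xs,H): print('%.2f'%a,' '.join('%3d'%v if v else '  .' for v in row))
show(.03,.9)
E
```

```text
scene blue 223 [0.4243 0.213  0.0369] [0.4372 0.2205 0.0645] [ 26.  81. 167.]
scene dark 200 [0.4351 0.1518 0.0374] [0.4504 0.1587 0.0647] [69. 74. 79.]
scene or 149 [0.4812 0.1033 0.0393] [0.4951 0.1103 0.0643] [195. 103.  19.]
side blue 249 [0.4264 0.2137 0.0376] [0.4389 0.2208 0.065 ] [ 34. 122. 217.]
side dark 198 [0.4375 0.1521 0.0409] [0.4492 0.1607 0.064 ] [101. 113. 119.]
side or 207 [0.4815 0.1034 0.037 ] [0.4938 0.1102 0.0637] [240. 153.   0.]
y     -70 -65 -60 -55 -50 -45 -40 -35 -30 -25 -20 -15 -10  -5   0   5  10  15  20  25  30  35  40  45  50  55  60  65
0.00   .   .   .   .   .   .   .   .   .   .   .   .   .  34  34  33   9   .   .   .   .   .   .   .   .   .   .   .
0.05   .   .   .  40  48  50   .   .   .   .   .   .  33  33  49  49  31   .   .   .   .   .   .   .   .   .   .   .
0.10   .   .   .   .  48  50   .   .   .   .   .   .   5   .  49  49  41   .   .   .   .   .   .   .   .   .   .   .
0.15   .   .   .   .   .   .   .   .   .   .   .   .   .   .   .  49  40   .   .   .   .   .   .   .   .   .   .   .
0.20   .   .   .   .   .   .   .   .   .   .   .   .  41
[... 998 characters left out ...]
.65   .   .  27  33  27  24   .   .   .   .  52  52  52  52  21   .   .   5   .   .   .  47  49  49  49  50   .   .
0.70   .   .  27  26  25  12   .   .   .   .   .   .   .  52  21   .   .   .   .   .   .  46  46  46  46  46   5   4
0.75  15  15  15  15  15  53  53   .   .   .   .   .   .  52  21   .   .   .   .   .   .   .   .   .   .  37   5   4
0.80   .   .   .   .  50  50  53   .   .   .   .   .   .  52  20   .   .  10  11   .   .   .   .   .   .  27   .   .
0.85   .   .   .  50  50   .   .   .   .   .   .   .   .  52  20   .   .  13  14   .   .   .   .   .   .  19   .   .
0.90   .   .   .  50   .   .   .   .   .   .   .   .   .  53  20   .   .   .   .   .   .   .   .   .   .  10   .   .
```

View pics/wrist0.png

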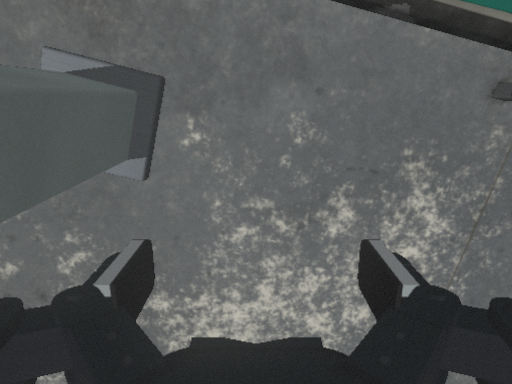

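```bash
cat >> h.py <<'E'
def rel(P,heading=None):
    s=r.state(); R=np.array(s['tcp_rot']); p=np.array(s['tool_pos'])
    h0=np.degrees(np.arctan2(R[1,1],R[0,1]))
    out=[]
    for i,q in enumerate(P):
        t=R.T@(np.array(q)-p); y=0 if heading is None else -np.radians((heading[i] if np.ndim(heading) else heading)-h0)
        out.append((t.round(4).tolist(),round(float(y),3)))
    return h0,out
E
python3 - <<'E'
from h import *
W=[(.122,-.484),(.122,-.425),(.145,-.37),(.17,-.315),(.2,-.265),(.23,-.215),(.255,-.16),(.28,-.105),(.288,-.05),(.29,0),(.285,.05),(.30,.09),(.34,.115),(.39,.135),(.43,.145)]
W=[(*w,.2) for w in W][1:]
hd=np.clip(np.linspace(-76,18,11),-76,18); hd=list(hd[1:])+[18]*10
h0,o=rel(W,hd[:len(W)])
print(h0); [print(x) for x in o]
E
```

```text
-75.8586111854078
([0.0145, -0.0581, -0.0052], -0.162)
([0.0502, -0.1058, -0.0052], -0.326)
([0.0879, -0.153, -0.0052], -0.49)
([0.1292, -0.1941, -0.0052], -0.654)
([0.1705, -0.2353, -0.0052], -0.818)
([0.2082, -0.2825, -0.0052], -0.982)
([0.2459, -0.3298, -0.0052], -1.146)
([0.2671, -0.3811, -0.0052], -1.31)
([0.2812, -0.4291, -0.0052], -1.474)
([0.2886, -0.4788, -0.0052], -1.638)
([0.3129, -0.514, -0.0052], -1.638)
([0.3578, -0.5284, -0.0052], -1.638)
([0.4112, -0.5356, -0.0052], -1.638)
([0.4524, -0.5355, -0.0052], -1.638)
```

>>> servo_tool(plan=[{"jaw": 0, "linear": [0.014, -0.058, -0.005], "yaw": -0.16}, {"jaw": 0, "linear": [0.05, -0.106, -0.005], "yaw": -0.32}, {"jaw": 0, "linear": [0.069, -0.13, -0.005], "yaw": -0.41}, {"jaw": 0, "linear": [0.088, -0.153, -0.005], "yaw": -0.49}, {"jaw": 0, "linear": [0.109, -0.174, -0.005], "yaw": -0.57}, {"jaw": 0, "linear": [0.129, -0.194, -0.005], "yaw": -0.65}, {"jaw": 0, "linear": [0.15, -0.215, -0.005], "yaw": -0.73}, {"jaw": 0, "linear": [0.17, -0.235, -0.005], "yaw": -0.82}, {"jaw": 0, "linear": [0.189, -0.259, -0.005], "yaw": -0.9}, {"jaw": 0, "linear": [0.208, -0.282, -0.005], "yaw": -0.98}, {"jaw": 0, "linear": [0.227, -0.306, -0.005], "yaw": -1.06}, {"jaw": 0, "linear": [0.246, -0.33, -0.005], "yaw": -1.15}, {"jaw": 0, "linear": [0.267, -0.381, -0.005], "yaw": -1.31}, {"jaw": 0, "linear": [0.281, -0.429, -0.005], "yaw": -1.47}, {"jaw": 0, "linear": [0.289, -0.479, -0.005], "yaw": -1.64}, {"jaw": 0, "linear": [0.313, -0.514, -0.005], "yaw": -1.64}, {"jaw": 0, "linear": [0.358, -0.528, -0.005], "yaw": -1.64}, {"jaw": 0, "linear": [0.411, -0.536, -0.005], "yaw": -1.64}, {"jaw": 0, "linear": [0.452, -0.535, -0.005], "yaw": -1.64}, {"jaw": 0, "linear": [0.452, -0.535, -0.005], "yaw": -1.64}])

```text
time_s: 3.25
tool_pos: [0.4314, 0.1449, 0.1989]
tcp_rot: [[-0.311, 0.95, -0.001], [0.95, 0.311, -0.0], [-0.0, -0.001, -1.0]]
ft_force: [-0.6, 0.1, 0.3]
grip_width: 0.0854
```

```bash
python3 - <<'E'
from h import *
s=r.state(); print(s['time_s'],s['tool_pos'],s['tcp_rot'],s['ft_force'])
K=cam('wrist'); p,d=r.snapshot('wrist'); save('wrist1',p); np.savez('wrist1.npz',p=p,d=d,T=K[3],f=K[0],cx=K[1],cy=K[2])
for t in ['pin','v_locator','v_seat']: print(t,[(np.round(q['at'],4),round(q['conf'],2)) for q in r.tip_of('wrist',t)])
E
```

```text
3.25 [0.43137572 0.14486031 0.19889642] [[-3.10806307e-01  9.50472663e-01 -1.07523599e-03]
 [ 9.50473267e-01  3.10806001e-01 -4.44775757e-04]
 [-8.85573990e-05 -1.16022218e-03 -9.99999323e-01]] [-0.55663968  0.13932867  0.25156703]
pin [(array([ 0.478 ,  0.0935, -0.0008]), 0.93), (array([0.4409, 0.1459, 0.0025]), 0.8), (array([ 0.4289,  0.2025, -0.0036]), 0.68)]
v_locator [(array([ 0.6024,  0.1964, -0.0034]), 0.93), (array([0.6007, 0.1903, 0.0069]), 0.55)]
v_seat [(array([0.6057, 0.1936, 0.0445]), 0.65)]
```

View pics/wrist1.png

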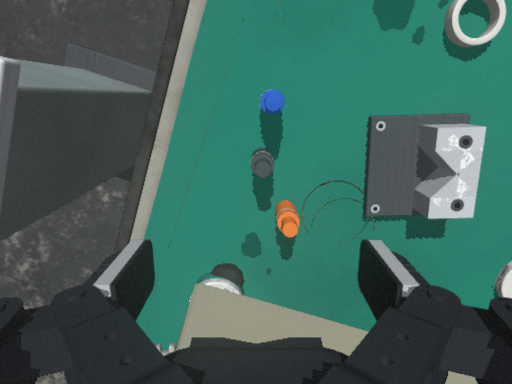

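The dark pin's spigot top is at about (262,160), with blue at (272,100) and orange at (288,222). The V-block sits at (450,170) with its V opening left toward the robot.

```bash
python3 - <<'E'
from h import *
z=np.load('wrist1.npz'); K=(z['f'],z['cx'],z['cy'],z['T'],0); d=z['d']; P=cloud('w',d,K); f,cx,cy,T=K[:4]
# pin
k=(np.hypot(P[...,0]-.44,P[...,1]-.144)<.03)
for lo,hi in [(.056,.07),(.03,.056),(.01,.03)]:
    q=P[k&(P[...,2]>lo)&(P[...,2]<hi)]; print(lo,len(q),q.mean(0).round(4),q.min(0).round(4),q.max(0).round(4))
print('mat z',np.median(P[150:170,200:230,2]))
# block top
m=((P[...,2]>.040)&(P[...,2]<.056)&(np.hypot(P[...,0]-.61,P[...,1]-.195)<.09)).astype(np.uint8)
print('ztop',np.median(P[m>0][:,2]),m.sum())
m2=((P[...,2]>.006)&(np.hypot(P[...,0]-.60,P[...,1]-.195)<.1)).astype(np.uint8)
print('zplate',np.median(P[(m2>0)&(P[...,2]<.02)][:,2]))
def ray(uv,zz):
    c=np.array([(uv[0]-cx)/f,(uv[1]-cy)/f,1])@T[:3,:3].T; return T[:3,3]+c*(zz-T[2,3])/c[2]
for mm,zz in [(m,.048),(m2,.012)]:
    cs,_=cv2.findContours(mm,cv2.RETR_EXTERNAL,cv2.CHAIN_APPROX_NONE); c=max(cs,key=cv2.contourArea)
    a=cv2.approxPolyDP(c,3,True)[:,0]
    for u in a: print(u,ray(u,zz).round(4))
    print('--')
s=3; crop=cv2.resize(z['p'][100:230,350:500],None,fx=4,fy=4,interpolation=cv2.INTER_CUBIC); save('crop1',crop)
E
```

```text
0.056 228 [0.4364 0.1457 0.0625] [0.4291 0.1378 0.0561] [0.4444 0.1531 0.065 ]
0.03 254 [0.4346 0.1499 0.0422] [0.4248 0.1346 0.0306] [0.4484 0.1568 0.0558]
0.01 50 [0.4332 0.154  0.0191] [0.4247 0.1457 0.0101] [0.4468 0.1569 0.0297]
mat z -0.00027167586618878636
ztop 0.04771302275043399 4079
zplate 0.011769682122059921
[485 126] [0.6265 0.2477 0.048 ]
[433 127] [0.5798 0.2314 0.048 ]
[431 149] [0.5873 0.2117 0.048 ]
[452 172] [0.6169 0.1974 0.048 ]
[426 195] [0.6028 0.1679 0.048 ]
[427 218] [0.6145 0.1459 0.048 ]
[472 216] [0.6572 0.1621 0.048 ]
--
[485 126] [0.65   0.2521 0.012 ]
[469 124] [0.633  0.2487 0.012 ]
[466 113] [0.6247 0.2579 0.012 ]
[370 116] [0.5306 0.224  0.012 ]
[364 214] [0.5669 0.1214 0.012 ]
[472 216] [0.6841 0.1572 0.012 ]
--
```

View pics/crop1.png

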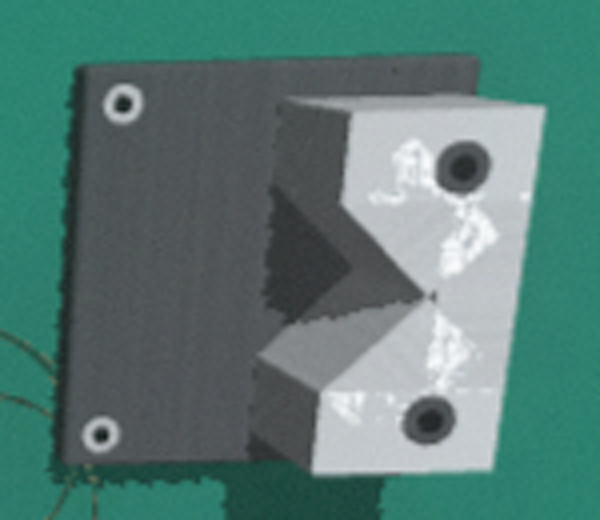

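```bash
python3 - <<'E'
from h import *
from scipy.optimize import least_squares
z=np.load('wrist1.npz'); f,cx,cy,T=z['f'],z['cx'],z['cy'],z['T']
def ray(uv,zz):
    c=np.array([(uv[0]-cx)/f,(uv[1]-cy)/f,1])@T[:3,:3].T; return T[:3,3]+c*(zz-T[2,3])/c[2]
C=[((352,112),0,44),((342,205),0,24),((430,297),24,0),((320,388),0,-24),((313,473),0,-44),((493,468),46,-44),((545,108),46,44)]
W=np.array([ray((u[0]/4+350-.375,u[1]/4+100-.375),.048)[:2] for u,_,_ in C]); M=np.array([(a,b) for _,a,b in C])/1e3
P2=[((80,66),-52,56),((480,56),52,56),((65,462),-52,-56)]
W2=np.array([ray((u[0]/4+350-.375,u[1]/4+100-.375),.012)[:2] for u,_,_ in P2]); M2=np.array([(a,b) for _,a,b in P2])/1e3
def fit(W,M):
    def res(p): c,s=np.cos(p[2]),np.sin(p[2]); return (M@np.array([[c,s],[-s,c]])+p[:2]-W).ravel()
    o=least_squares(res,[.6,.19,.3]); return o
for a,b in [(W,M),(W2,M2),(np.vstack([W,W2]),np.vstack([M,M2]))]:
    o=fit(a,b); p=o.x; print(p.round(4),np.degrees(p[2]),(o.fun.reshape(-1,2)*1e3).round(1).tolist())
    print('seat',(p[:2]+.007*np.array([np.cos(p[2]),np.sin(p[2])])).round(4))
# pin: spigot top circle
m=np.array(z['d'])
from h import cloud
P=cloud('w',m,(f,cx,cy,T,0)); k=(np.hypot(P[...,0]-.436,P[...,1]-.1455)<.02)&(P[...,2]>.0605)
print('top',P[k].mean(0),k.sum()); v,u=np.nonzero(k); print(u.min(),u.max(),v.min(),v.max(), cv2.minEnclosingCircle(np.stack([u,v],1).astype(np.float32)))
c,rr=cv2.minEnclosingCircle(np.stack([u,v],1).astype(np.float32)); print(ray(c,.063))
save('crop2',cv2.resize(z['p'][130:200,220:310],None,fx=6,fy=6,interpolation=cv2.INTER_CUBIC))
E
```

```text
[0.5997 0.1892 0.3427] 19.634197364351472 [[0.6, -1.6], [-0.3, 0.6], [-0.3, 0.1], [0.7, -0.8], [-0.8, 1.5], [-0.6, 1.5], [0.7, -1.2]]
seat [0.6063 0.1916]
[0.5988 0.1894 0.3475] 19.912826244077237 [[0.6, 0.6], [-0.1, 1.2], [-0.5, -1.8]]
seat [0.6053 0.1918]
[0.5994 0.1892 0.3455] 19.79594752083962 [[0.2, -1.6], [-0.6, 0.6], [-0.6, 0.1], [0.5, -0.8], [-1.0, 1.6], [-0.8, 1.6], [0.2, -1.2], [1.3, 0.6], [0.7, 1.0], [0.0, -1.9]]
seat [0.606  0.1916]
top [0.43029656 0.15511923 0.30738662] 5942
197 347 161 383 ((261.0, 280.9031677246094), 119.96994018554688)
[0.47263476 0.03291843 0.063     ]
```

View pics/crop2.png

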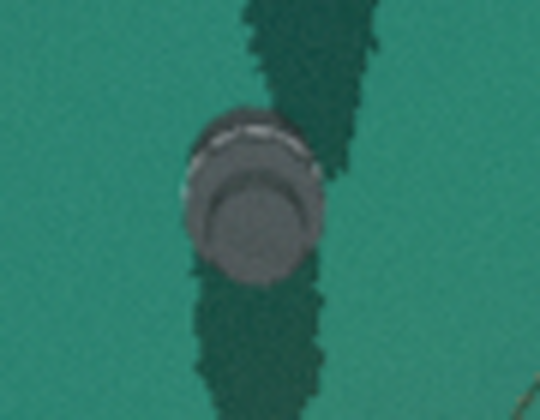

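```bash
python3 - <<'E'
from h import *
z=np.load('wrist1.npz'); f,cx,cy,T=z['f'],z['cx'],z['cy'],z['T']
def ray(uv,zz):
    c=np.array([(uv[0]-cx)/f,(uv[1]-cy)/f,1])@T[:3,:3].T; return T[:3,3]+c*(zz-T[2,3])/c[2]
p=ray((262.4,168.3),.063); print(p)
p2=ray((220+255/6-.4,130+193/6-.4),.043); print('shoulder',p2)
print(rel([(p[0],p[1],.12),(p[0],p[1],.049),(p[0],p[1],.047)],19.7))
E
```

```text
[0.43670498 0.14577617 0.063     ]
shoulder [0.43598884 0.14806659 0.043     ]
(np.float64(18.10035362603476), [([-0.0008, 0.0077, 0.08], -0.028), ([-0.0008, 0.0077, 0.151], -0.028), ([-0.0008, 0.0077, 0.153], -0.028)])
```

>>> servo_tool(plan=[{"jaw": 0.3, "linear": [0.0, 0.0075, 0.04], "yaw": -0.028}, {"jaw": 0.3, "linear": [0.0, 0.0075, 0.08], "yaw": -0.028}, {"jaw": 0.3, "linear": [0.0, 0.0075, 0.12], "yaw": -0.028}, {"jaw": 0.3, "linear": [0.0, 0.0075, 0.145], "yaw": -0.028}, {"jaw": 0.3, "linear": [0.0, 0.0075, 0.152], "yaw": -0.028}, {"jaw": 0.3, "linear": [0.0, 0.0075, 0.152], "yaw": -0.028}], force=50)

```text
time_s: 4.2
tool_pos: [0.4369, 0.1467, 0.0485]
tcp_rot: [[-0.337, 0.941, 0.001], [0.941, 0.337, 0.0], [-0.0, 0.001, -1.0]]
ft_force: [0.5, 0.1, 0.4]
grip_width: 0.0598
```

```bash
python3 - <<'E'
from h import *
p,d=r.snapshot('wrist'); save('wrist2',p)
E
```

```text
(no output)
```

View pics/wrist2.png

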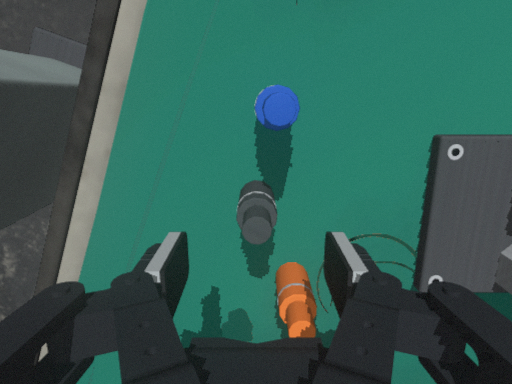

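The dark spigot, at (257,230), is centred between the pads and the predicted row is 228. I'm closing the gripper.

>>> servo_tool(plan=[{"jaw": 0.6, "linear": [0, 0, 0.001], "yaw": 0}, {"jaw": 0.8, "linear": [0, 0, 0.001], "yaw": 0}, {"jaw": 1, "linear": [0, 0, 0.001], "yaw": 0}, {"jaw": 1, "linear": [0, 0, 0.001], "yaw": 0}, {"jaw": 1, "linear": [0, 0, 0.001], "yaw": 0}, {"jaw": 1, "linear": [0, 0, 0.001], "yaw": 0}], force=50)

```text
time_s: 5.0
tool_pos: [0.4369, 0.1467, 0.0468]
tcp_rot: [[-0.337, 0.941, -0.0], [0.941, 0.337, 0.0], [0.0, -0.0, -1.0]]
ft_force: [-0.5, -0.3, 0.6]
grip_width: 0.0004
```

```bash
python3 - <<'E'
from h import *
s=r.state(); print(s['tool_pos'],s['ft_force'],s['grip_width'])
p,d=r.snapshot('wrist'); save('wrist3',p)
E
```

```text
[0.43688883 0.14669877 0.04681204] [-0.47373057 -0.33928107  0.58724564] 0.00038827742080554825
```

View pics/wrist3.png

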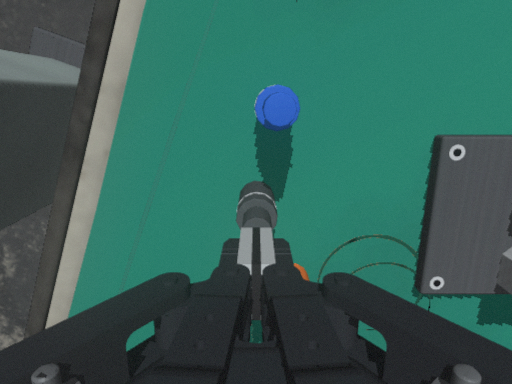

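```bash
python3 - <<'E'
from h import *
p,d=r.snapshot('wrist'); save('crop3',cv2.resize(p[170:300,190:330],None,fx=4.5,fy=4.5,interpolation=cv2.INTER_CUBIC))
K=cam('wrist'); P=cloud('w',d,K); s=r.state(); Q=(P-s['tool_pos'])@np.array(s['tcp_rot'])
for v in range(185,275,6): print(v,[tuple((Q[v,u]*1e3).round(0).astype(int)) for u in (246,256,266)])
p,d=r.snapshot('side'); save('side3',cv2.resize(p[150:260,230:350],None,fx=5,fy=5,interpolation=cv2.INTER_CUBIC))
E
```

```text
185 [(np.int64(8), np.int64(-7), np.int64(40)), (np.int64(10), np.int64(-1), np.int64(32)), (np.int64(8), np.int64(6), np.int64(42))]
191 [(np.int64(8), np.int64(-7), np.int64(25)), (np.int64(10), np.int64(-1), np.int64(19)), (np.int64(8), np.int64(6), np.int64(25))]
197 [(np.int64(9), np.int64(-6), np.int64(11)), (np.int64(10), np.int64(-1), np.int64(6)), (np.int64(9), np.int64(5), np.int64(11))]
203 [(np.int64(8), np.int64(-6), np.int64(3)), (np.int64(7), np.int64(-1), np.int64(4)), (np.int64(7), np.int64(5), np.int64(4))]
209 [(np.int64(3), np.int64(-6), np.int64(5)), (np.int64(6), np.int64(-1), np.int64(-3)), (np.int64(3), np.int64(5), np.int64(5))]
215 [(np.int64(4), np.int64(-6), np.int64(-7)), (np.int64(6), np.int64(-1), np.int64(-13)), (np.int64(5), np.int64(5), np.int64(-8))]
221 [(np.int64(4), np.int64(-6), np.int64(-15)), (np.int64(4), np.int64(-1), np.int64(-16)), (np.int64(4), np.int64(5), np.int64(-15))]
227 [(np.int64(11), np.int64(-5), np.int64(-41)), (np.int64(11), np.int64(-1), np.int64(-41)), (np.int64(11), np.int64(4), np.int64(-41))]
233 [(np.int64(11), np.int64(
[... 242 characters left out ...]
-54))]
245 [(np.int64(11), np.int64(-4), np.int64(-59)), (np.int64(11), np.int64(-1), np.int64(-59)), (np.int64(10), np.int64(3), np.int64(-59))]
251 [(np.int64(10), np.int64(-4), np.int64(-64)), (np.int64(11), np.int64(-1), np.int64(-64)), (np.int64(11), np.int64(3), np.int64(-65))]
257 [(np.int64(10), np.int64(-4), np.int64(-69)), (np.int64(11), np.int64(-1), np.int64(-69)), (np.int64(11), np.int64(3), np.int64(-70))]
263 [(np.int64(10), np.int64(-4), np.int64(-73)), (np.int64(11), np.int64(-1), np.int64(-74)), (np.int64(10), np.int64(3), np.int64(-73))]
269 [(np.int64(12), np.int64(-4), np.int64(-80)), (np.int64(9), np.int64(-1), np.int64(-74)), (np.int64(12), np.int64(3), np.int64(-80))]
```

View pics/crop3.png

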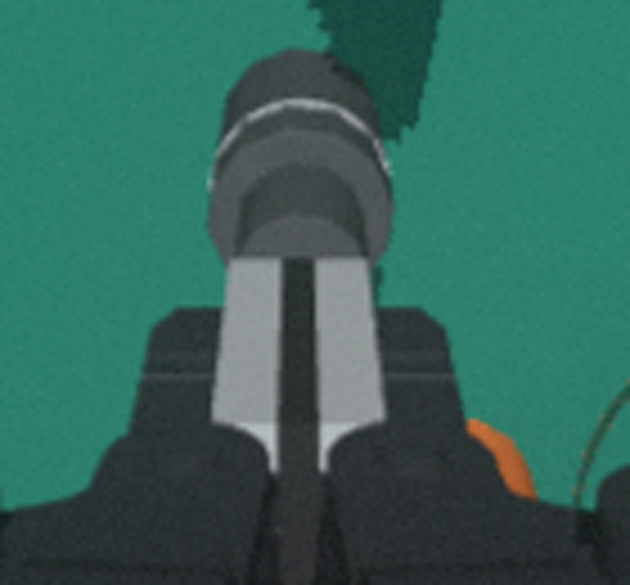

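View pics/side3.png

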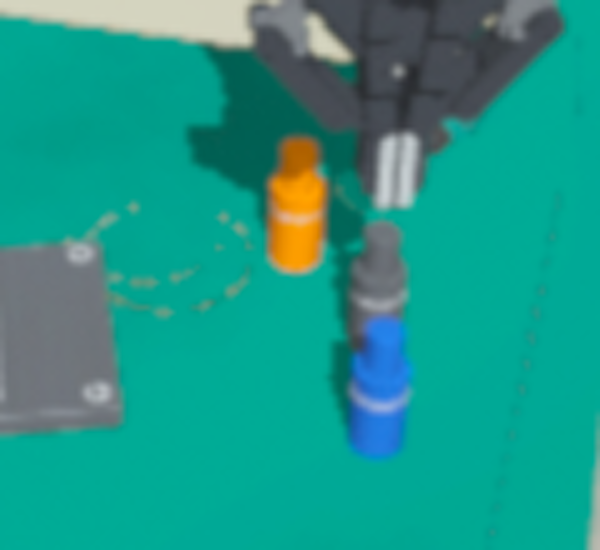

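```bash
python3 - <<'E'
from h import *
for n in ['side','scene']:
    p,d=r.snapshot(n); K=cam(n); P=cloud(n,d,K)
    k=(np.hypot(P[...,0]-.437,P[...,1]-.147)<.022)&(d>0)&(P[...,2]>.05)&(P[...,2]<.2)
    q=P[k]; h,e=np.histogram(q[:,2],np.arange(.05,.2,.006)); print(n,list(zip(e.round(3),h)))
    g=q[(q[:,2]>.08)]; print(g.min(0),g[g[:,2]<.11].mean(0))
s=r.state(); print(s['joints'],s['tool_pos'])
E
```

```text
side [(np.float64(0.05), np.int64(17)), (np.float64(0.056), np.int64(28)), (np.float64(0.062), np.int64(12)), (np.float64(0.068), np.int64(0)), (np.float64(0.074), np.int64(0)), (np.float64(0.08), np.int64(5)), (np.float64(0.086), np.int64(21)), (np.float64(0.092), np.int64(33)), (np.float64(0.098), np.int64(33)), (np.float64(0.104), np.int64(32)), (np.float64(0.11), np.int64(35)), (np.float64(0.116), np.int64(30)), (np.float64(0.122), np.int64(39)), (np.float64(0.128), np.int64(56)), (np.float64(0.134), np.int64(59)), (np.float64(0.14), np.int64(28)), (np.float64(0.146), np.int64(30)), (np.float64(0.152), np.int64(27)), (np.float64(0.158), np.int64(42)), (np.float64(0.164), np.int64(38)), (np.float64(0.17), np.int64(35)), (np.float64(0.176), np.int64(24)), (np.float64(0.182), np.int64(41)), (np.float64(0.188), np.int64(61)), (np.float64(0.194), np.int64(16))]
[0.41541931 0.13582063 0.08354673] [0.43542297 0.15521592 0.09831054]
scene [(np.float64(0.05), np.int64(14)), (np.float64(0.056), np.int64(17)), (np.float64(0.062), np.int64(20)), (np.float64(0.068), np.int64(0)), (np.float64(
[... 220 characters left out ...]
64(31)), (np.float64(0.116), np.int64(35)), (np.float64(0.122), np.int64(26)), (np.float64(0.128), np.int64(45)), (np.float64(0.134), np.int64(47)), (np.float64(0.14), np.int64(36)), (np.float64(0.146), np.int64(26)), (np.float64(0.152), np.int64(29)), (np.float64(0.158), np.int64(35)), (np.float64(0.164), np.int64(40)), (np.float64(0.17), np.int64(31)), (np.float64(0.176), np.int64(32)), (np.float64(0.182), np.int64(29)), (np.float64(0.188), np.int64(44)), (np.float64(0.194), np.int64(46))]
[0.41526734 0.12774859 0.08494865] [0.43396232 0.1541353  0.09940395]
[ 3.23965111e-01  2.17613080e-01 -4.16501890e-01  9.36724683e-01
  2.61955162e-05  1.55075578e+00] [0.43686915 0.14670854 0.04679091]
```

The gripper shut on air. All three cameras put the shut fingertips at z≈0.085, while the reported TCP is z=0.047. So the real fingertips end about 38 mm short of the stated TCP. The fingers are centred correctly in x and y. I'll reopen and go 38 mm lower.

>>> servo_tool(plan=[{"jaw": 0.4, "linear": [0, 0, 0], "yaw": 0}, {"jaw": 0.4, "linear": [0, 0, 0], "yaw": 0}, {"jaw": 0.4, "linear": [0, 0, 0], "yaw": 0}, {"jaw": 0.4, "linear": [0, 0, 0], "yaw": 0}, {"jaw": 0.4, "linear": [0, 0, 0.015], "yaw": 0}, {"jaw": 0.4, "linear": [0, 0, 0.027], "yaw": 0}, {"jaw": 0.4, "linear": [0, 0, 0.027], "yaw": 0}])

```text
time_s: 6.12
tool_pos: [0.4361, 0.1464, 0.019]
tcp_rot: [[-0.337, 0.941, -0.002], [0.941, 0.337, -0.001], [0.0, -0.002, -1.0]]
ft_force: [0.3, 0.7, 0.1]
grip_width: 0.0513
```

```bash
python3 - <<'E'
from h import *
p,d=r.snapshot('wrist'); save('wrist4',p)
K=cam('wrist'); P=cloud('w',d,K); s=r.state(); print(s['tool_pos'],s['grip_width'],s['ft_force'])
Q=(P-s['tool_pos'])@np.array(s['tcp_rot']); 
k=(abs(Q[...,0])<.02)&(abs(Q[...,1])<.05)&(abs(Q[...,1])>.018)&(Q[...,2]<-.02)
print('tip max z',np.sort(Q[k][:,2])[-30::6], Q[k][:,1].min(),Q[k][:,1].max())
k=(abs(Q[...,0])<.02)&(abs(Q[...,1])<.012)&(Q[...,2]<.035); print('pin',Q[k].min(0),Q[k].mean(0))
E
```

```text
[0.43655564 0.14660468 0.01960641] 0.05096289400496566 [ 0.40556848 -0.75182428  0.77412789]
tip max z [-0.04058429 -0.04039508 -0.04015208 -0.03990849 -0.03960163] -0.04999997026894712 0.0499974530148632
pin [-0.00976074 -0.01199334 -0.13290208] [ 0.00895481  0.0001223  -0.07618357]
```

View pics/wrist4.png

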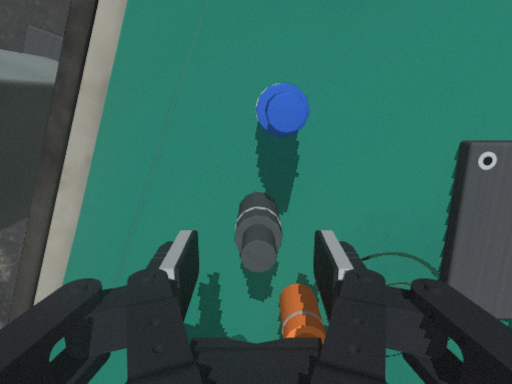

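>>> servo_tool(plan=[{"jaw": 0.4, "linear": [0, 0, 0.006], "yaw": 0}, {"jaw": 0.4, "linear": [0, 0, 0.0115], "yaw": 0}, {"jaw": 0.4, "linear": [0, 0, 0.0115], "yaw": 0}, {"jaw": 0.7, "linear": [0, 0, 0.0115], "yaw": 0}, {"jaw": 1, "linear": [0, 0, 0.0115], "yaw": 0}, {"jaw": 1, "linear": [0, 0, 0.0115], "yaw": 0}, {"jaw": 1, "linear": [0, 0, 0.0115], "yaw": 0}, {"jaw": 1, "linear": [0, 0, 0.0115], "yaw": 0}], force=50)

```text
time_s: 7.18
tool_pos: [0.4372, 0.1468, 0.0086]
tcp_rot: [[-0.337, 0.941, 0.001], [0.941, 0.337, 0.0], [-0.0, 0.001, -1.0]]
ft_force: [-0.9, -0.3, 5.1]
grip_width: 0.0139
```

```bash
python3 - <<'E'
from h import *
p,d=r.snapshot('wrist'); save('wrist5',p)
s=r.state(); print(s['tool_pos'],s['grip_width'],s['ft_force'])
E
```

```text
[0.43714779 0.14679883 0.00860726] 0.013806872668548529 [-0.92387156 -0.0974306   6.12237022]
```

View pics/wrist5.png

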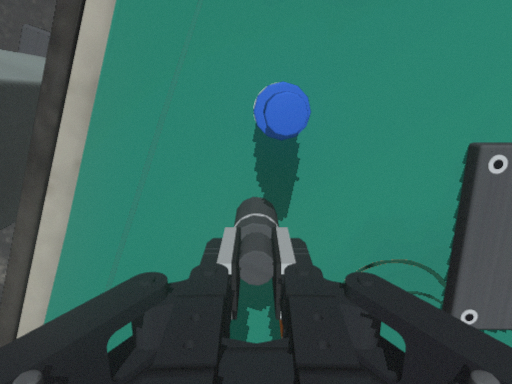

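```bash
python3 - <<'E'
from h import *
h,o=rel([(.437,.147,.045),(.5778,.1815,.045),(.5778,.1815,.024)],19.8);print(h,o)
E
```

```text
19.70760767278626 [([0.0002, -0.0, -0.0364], -0.002), ([-0.0148, 0.1441, -0.0363], -0.002), ([-0.0148, 0.1441, -0.0153], -0.002)]
```

>>> servo_tool(plan=[{"jaw": 1, "linear": [0, 0, -0.018], "yaw": 0}, {"jaw": 1, "linear": [0, 0, -0.036], "yaw": 0}, {"jaw": 1, "linear": [-0.003, 0.03, -0.036], "yaw": 0}, {"jaw": 1, "linear": [-0.007, 0.07, -0.036], "yaw": 0}, {"jaw": 1, "linear": [-0.012, 0.115, -0.036], "yaw": 0}, {"jaw": 1, "linear": [-0.0148, 0.144, -0.036], "yaw": 0}, {"jaw": 1, "linear": [-0.0148, 0.144, -0.036], "yaw": 0}, {"jaw": 1, "linear": [-0.0148, 0.144, -0.036], "yaw": 0}])

```text
time_s: 8.22
tool_pos: [0.5766, 0.1811, 0.0439]
tcp_rot: [[-0.337, 0.941, -0.001], [0.941, 0.337, -0.0], [0.0, -0.001, -1.0]]
ft_force: [-0.6, 0.4, -0.7]
grip_width: 0.0137
```

```bash
python3 - <<'E'
from h import *
s=r.state(); print(s['tool_pos'],s['grip_width'],s['ft_force'])
K=cam('wrist'); p,d=r.snapshot('wrist'); save('wrist6',p);np.savez('wrist6.npz',p=p,d=d,T=K[3],f=K[0],cx=K[1],cy=K[2])
p,d=r.snapshot('side'); save('side6',cv2.resize(p[130:260,170:350],None,fx=4,fy=4,interpolation=cv2.INTER_CUBIC))
E
```

```text
[0.57664765 0.18108867 0.04389792] 0.013665632920851939 [-0.55100167  0.39618016 -0.72952185]
```

View pics/wrist6.png

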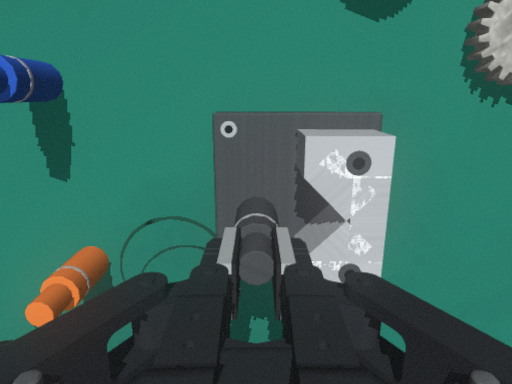

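View pics/side6.png

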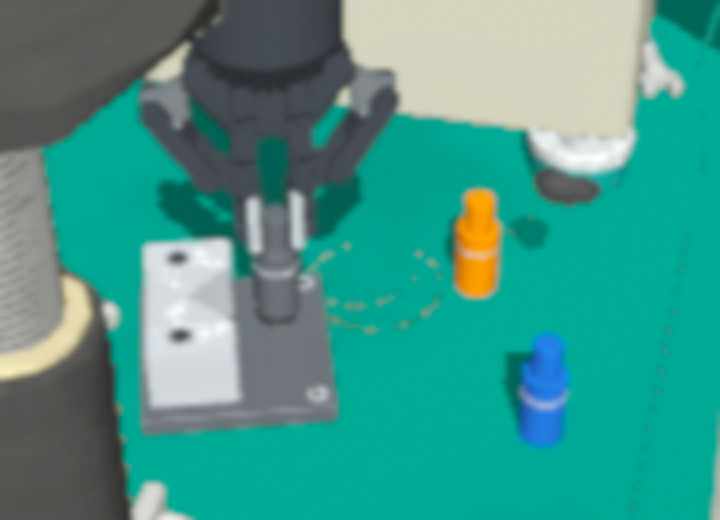

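```bash
python3 - <<'E'
from h import *
z=np.load('wrist6.npz'); save('crop6',cv2.resize(z['p'][100:290,205:405],None,fx=3.9,fy=3.1,interpolation=cv2.INTER_CUBIC))
E
```

```text
(no output)
```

View pics/crop6.png

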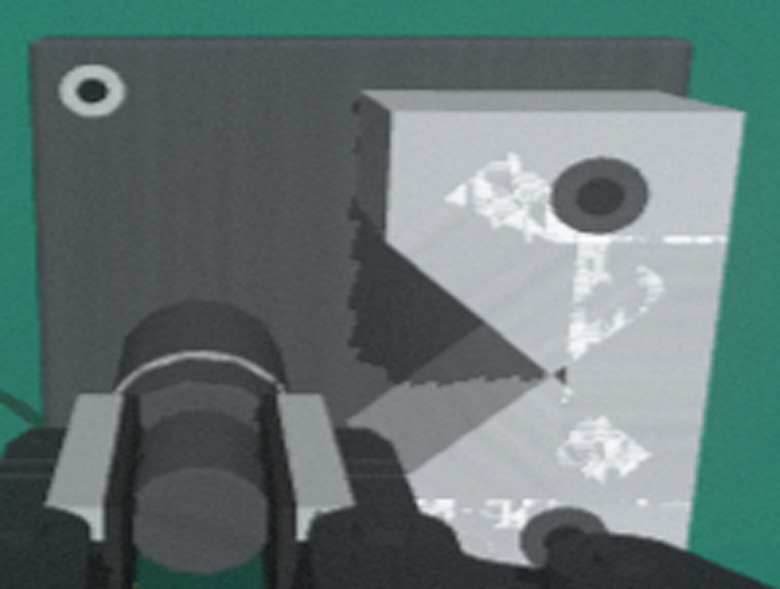

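```bash
python3 - <<'E'
from h import *
from scipy.optimize import least_squares
z=np.load('wrist6.npz'); f,cx,cy,T=z['f'],z['cx'],z['cy'],z['T']
def px(u): return (u[0]/3.9+205-.37,u[1]/3.1+100-.34)
def ray(uv,zz):
    c=np.array([(uv[0]-cx)/f,(uv[1]-cy)/f,1])@T[:3,:3].T; return T[:3,3]+c*(zz-T[2,3])/c[2]
C=[((390,112),0,44),((387,243),0,24),((550,376),24,0),((745,113),46,44)]
W=np.array([ray(px(u),.048)[:2] for u,_,_ in C]); M=np.array([(a,b) for _,a,b in C])/1e3
def res(p): c,s=np.cos(p[2]),np.sin(p[2]); return (M@np.array([[c,s],[-s,c]])+p[:2]-W).ravel()
o=least_squares(res,[.6,.19,.3]); p=o.x; print(p,np.degrees(p[2]),(o.fun.reshape(-1,2)*1e3).round(1).tolist())
seat=p[:2]+.007*np.array([np.cos(p[2]),np.sin(p[2])]); print('seat',seat)
pin=ray(px((200,520)),.0985); print('pin top',pin); s=r.state(); print('tcp',s['tool_pos'])
e=np.array([np.cos(p[2]),np.sin(p[2])]); n=np.array([-e[1],e[0]])
for q in (pin[:2],s['tool_pos'][:2]): print('in seat frame',(q-seat)@e,(q-seat)@n)
P=cloud('w',z['d'],(f,cx,cy,T,0)); Q=(P-s['tool_pos'])@np.array(s['tcp_rot'])
k=(abs(Q[...,1])<.02)&(Q[...,2]<-.035)&(Q[...,2]>-.06)&(abs(Q[...,0])<.009)&(abs(Q[...,1])<.006); print('top',np.median(Q[k],0),k.sum())
E
```

```text
[0.59961469 0.18986841 0.34914279] 20.004408054212398 [[0.5, -1.1], [-0.5, 0.8], [-0.1, 1.1], [0.1, -0.8]]
seat [0.60619235 0.19226306]
pin top [0.57656938 0.1797966  0.0985    ]
tcp [0.57659495 0.18114531 0.04431692]
in seat frame -0.03210038828429198 -0.001580515352613332
in seat frame -0.03161497558328083 -0.0003219306235267417
top [ 2.38216355e-03 -7.07425550e-05 -5.33679503e-02] 1383
```

>>> servo_tool(plan=[{"jaw": 1, "linear": [0.001, 0, 0.01], "yaw": -0.004}, {"jaw": 1, "linear": [0.001, 0, 0.017], "yaw": -0.004}, {"jaw": 1, "linear": [0.001, 0, 0.0205], "yaw": -0.004}, {"jaw": 1, "linear": [0.001, 0, 0.0215], "yaw": -0.004}, {"jaw": 1, "linear": [0.001, 0, 0.0215], "yaw": -0.004}, {"jaw": 1, "linear": [0.001, 0, 0.0215], "yaw": -0.004}, {"jaw": 1, "linear": [0.001, 0, 0.0215], "yaw": -0.004}])

```text
time_s: 9.2
tool_pos: [0.5772, 0.1823, 0.023]
tcp_rot: [[-0.341, 0.94, 0.0], [0.94, 0.341, 0.0], [-0.0, 0.0, -1.0]]
ft_force: [1.1, 0.5, -1.8]
grip_width: 0.0138
```

>>> servo_tool(plan=[{"jaw": 1, "linear": [0, 0, 0.0005], "yaw": 0}, {"jaw": 1, "linear": [0, 0, 0.001], "yaw": 0}, {"jaw": 1, "linear": [0, 0, 0.001], "yaw": 0}])

```text
time_s: 9.57
tool_pos: [0.5771, 0.1823, 0.0217]
tcp_rot: [[-0.341, 0.94, -0.0], [0.94, 0.341, -0.0], [0.0, -0.0, -1.0]]
ft_force: [-0.4, -0.3, -1.1]
grip_width: 0.0136
```

>>> servo_tool(plan=[{"jaw": 1, "linear": [0, 0, 0.0005], "yaw": 0}, {"jaw": 1, "linear": [0, 0, 0.0005], "yaw": 0}])

```text
time_s: 9.82
tool_pos: [0.577, 0.1823, 0.0213]
tcp_rot: [[-0.341, 0.94, -0.0], [0.94, 0.341, -0.0], [0.0, -0.0, -1.0]]
ft_force: [-0.4, 0.2, -1.6]
grip_width: 0.0139
```

>>> servo_tool(plan=[{"jaw": 1, "linear": [0, 0, 0.0005], "yaw": 0}, {"jaw": 1, "linear": [0, 0, 0.0005], "yaw": 0}])

```text
time_s: 10.07
tool_pos: [0.5771, 0.1823, 0.0208]
tcp_rot: [[-0.341, 0.94, 0.0], [0.94, 0.341, 0.0], [0.0, 0.0, -1.0]]
ft_force: [0.5, -0.5, -2.1]
grip_width: 0.0142
```

>>> servo_tool(plan=[{"jaw": 1, "linear": [0, 0, 0.0003], "yaw": 0}, {"jaw": 1, "linear": [0, 0, 0.0003], "yaw": 0}])

```text
time_s: 10.32
tool_pos: [0.5772, 0.1823, 0.0207]
tcp_rot: [[-0.341, 0.94, 0.0], [0.94, 0.341, 0.0], [-0.0, 0.0, -1.0]]
ft_force: [-1.1, -1.2, 1.5]
grip_width: 0.0139
```

>>> servo_tool(plan=[{"jaw": 1, "linear": [0, 0.008, -0.0003], "yaw": 0}, {"jaw": 1, "linear": [0, 0.016, -0.0003], "yaw": 0}, {"jaw": 1, "linear": [0, 0.023, -0.0003], "yaw": 0}, {"jaw": 1, "linear": [0, 0.0275, -0.0003], "yaw": 0}, {"jaw": 1, "linear": [0, 0.0275, -0.0003], "yaw": 0}, {"jaw": 1, "linear": [0, 0.0275, -0.0003], "yaw": 0}])

```text
time_s: 11.08
tool_pos: [0.6029, 0.1916, 0.0207]
tcp_rot: [[-0.341, 0.94, -0.0], [0.94, 0.341, -0.0], [0.0, -0.0, -1.0]]
ft_force: [-0.5, -0.1, -1.8]
grip_width: 0.0141
```

```bash
cat >> h.py <<'E'
def meas(n=4):
    F=[];Pp=[]
    for i in range(n):
        s=r.state(); F.append(s['ft_force']); Pp.append(s['tool_pos']); r.snapshot('wrist')
    s=r.state(); R=np.array(s['tcp_rot']); F.append(s['ft_force']); Pp.append(s['tool_pos'])
    f=np.mean(F,0)@R; sd=np.std(F,0); p=np.mean(Pp,0)
    e=np.array([np.cos(.3485),np.sin(.3485)]); nn=np.array([-e[1],e[0]]); q=p[:2]-np.array([.6061,.1920])
    print('t%.2f'%s['time_s'],'tool F x(left),y(push),z:',f.round(2),'sd',sd.round(1),'seat frame x,y mm',(q@e*1e3).round(2),(q@nn*1e3).round(2),'z',round(p[2],4),'w',round(s['grip_width'],4))
E
python3 - <<'E'
from h import *
meas()
p,d=r.snapshot('wrist'); save('wrist7',p)
E
```

```text
t11.28 tool F x(left),y(push),z: [-0.07  0.33  1.51] sd [0.5 0.3 0.5] seat frame x,y mm -3.19 0.75 z 0.0208 w 0.0136
```

View pics/wrist7.png

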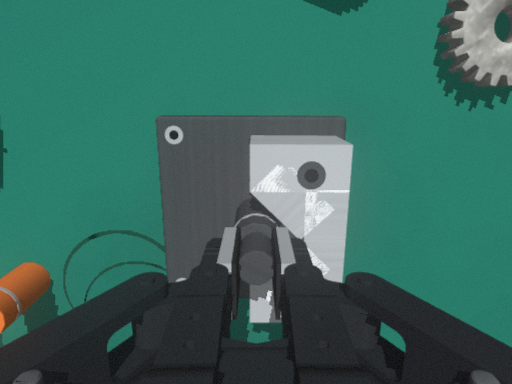

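>>> servo_tool(plan=[{"jaw": 1, "linear": [0, 0.0005, 0], "yaw": 0}, {"jaw": 1, "linear": [0, 0.001, 0], "yaw": 0}, {"jaw": 1, "linear": [0, 0.001, 0], "yaw": 0}])

```text
time_s: 11.7
tool_pos: [0.604, 0.192, 0.0208]
tcp_rot: [[-0.341, 0.94, 0.0], [0.94, 0.341, 0.0], [-0.0, 0.0, -1.0]]
ft_force: [-0.3, 0.0, -0.9]
grip_width: 0.0138
```

>>> servo_tool(plan=[{"jaw": 1, "linear": [0.0005, 0, 0], "yaw": 0}, {"jaw": 1, "linear": [0.001, 0, 0], "yaw": 0}, {"jaw": 1, "linear": [0.001, 0, 0], "yaw": 0}])

```text
time_s: 12.08
tool_pos: [0.6035, 0.193, 0.0208]
tcp_rot: [[-0.341, 0.94, 0.0], [0.94, 0.341, 0.0], [0.0, 0.0, -1.0]]
ft_force: [0.4, -0.2, -1.0]
grip_width: 0.0142
```

>>> servo_tool(plan=[{"jaw": 1, "linear": [0.0003, 0, 0], "yaw": 0}, {"jaw": 1, "linear": [0.0005, 0, 0], "yaw": 0}, {"jaw": 1, "linear": [0.0005, 0, 0], "yaw": 0}])

```text
time_s: 12.45
tool_pos: [0.6034, 0.1934, 0.0208]
tcp_rot: [[-0.341, 0.94, 0.0], [0.94, 0.341, -0.0], [-0.0, 0.0, -1.0]]
ft_force: [-0.8, 0.6, -1.3]
grip_width: 0.0141
```

>>> servo_tool(plan=[{"jaw": 1, "linear": [0.0003, 0, 0], "yaw": 0}, {"jaw": 1, "linear": [0.0005, 0, 0], "yaw": 0}, {"jaw": 1, "linear": [0.0005, 0, 0], "yaw": 0}])

```text
time_s: 12.82
tool_pos: [0.6032, 0.1939, 0.0208]
tcp_rot: [[-0.341, 0.94, 0.0], [0.94, 0.341, -0.0], [-0.0, 0.0, -1.0]]
ft_force: [0.2, -0.6, -1.3]
grip_width: 0.0139
```

```bash
python3 -c "
from h import *
meas(3)"
```

```text
t12.97 tool F x(left),y(push),z: [-0.2   0.21  1.24] sd [0.5 0.4 0.3] seat frame x,y mm -2.07 2.77 z 0.0208 w 0.014
```

>>> servo_tool(plan=[{"jaw": 1, "linear": [0.0003, 0, 0], "yaw": 0}, {"jaw": 1, "linear": [0.0005, 0, 0], "yaw": 0}, {"jaw": 1, "linear": [0.0005, 0, 0], "yaw": 0}])

```text
time_s: 13.35
tool_pos: [0.603, 0.1944, 0.0208]
tcp_rot: [[-0.341, 0.94, -0.0], [0.94, 0.341, 0.0], [0.0, -0.0, -1.0]]
ft_force: [-0.2, 0.2, -1.0]
grip_width: 0.0143
```

>>> servo_tool(plan=[{"jaw": 1, "linear": [0.0003, 0, 0], "yaw": 0}, {"jaw": 1, "linear": [0.0003, 0, 0], "yaw": 0}])

```text
time_s: 13.6
tool_pos: [0.6029, 0.1947, 0.0208]
tcp_rot: [[-0.341, 0.94, -0.0], [0.94, 0.341, 0.0], [0.0, -0.0, -1.0]]
ft_force: [-0.7, -0.4, -0.8]
grip_width: 0.0141
```

>>> servo_tool(plan=[{"jaw": 1, "linear": [0.0003, 0, 0], "yaw": 0}, {"jaw": 1, "linear": [0.0003, 0, 0], "yaw": 0}])

```text
time_s: 13.85
tool_pos: [0.6028, 0.195, 0.0208]
tcp_rot: [[-0.341, 0.94, 0.0], [0.94, 0.341, 0.0], [0.0, 0.0, -1.0]]
ft_force: [-0.6, 0.4, -1.8]
grip_width: 0.0141
```

```bash
python3 -c "
from h import *
meas(2)"
```

```text
t13.95 tool F x(left),y(push),z: [0.12 0.01 1.55] sd [0.5 0.2 0.2] seat frame x,y mm -2.06 3.86 z 0.0208 w 0.0137
```

>>> servo_tool(plan=[{"jaw": 1, "linear": [0.0004, 0, 0], "yaw": 0}, {"jaw": 1, "linear": [0.0004, 0, 0], "yaw": 0}])

```text
time_s: 14.2
tool_pos: [0.6027, 0.1952, 0.0208]
tcp_rot: [[-0.341, 0.94, -0.0], [0.94, 0.341, -0.0], [-0.0, -0.0, -1.0]]
ft_force: [0.3, 0.0, -1.0]
grip_width: 0.0139
```

>>> servo_tool(plan=[{"jaw": 1, "linear": [0.0004, 0, 0], "yaw": 0}, {"jaw": 1, "linear": [0.0004, 0, 0], "yaw": 0}])

```text
time_s: 14.45
tool_pos: [0.6026, 0.1955, 0.0208]
tcp_rot: [[-0.341, 0.94, 0.0], [0.94, 0.341, -0.0], [-0.0, -0.0, -1.0]]
ft_force: [0.5, -2.8, -0.6]
grip_width: 0.0137
```

>>> servo_tool(plan=[{"jaw": 1, "linear": [0.0004, 0, 0], "yaw": 0}, {"jaw": 1, "linear": [0.0004, 0, 0], "yaw": 0}])

```text
time_s: 14.7
tool_pos: [0.6025, 0.1957, 0.0208]
tcp_rot: [[-0.341, 0.94, 0.0], [0.94, 0.341, -0.001], [-0.001, -0.0, -1.0]]
ft_force: [0.2, -5.1, 0.8]
grip_width: 0.0138
```

```bash
python3 -c "
from h import *
meas(2)"
```

```text
t14.80 tool F x(left),y(push),z: [-5.09 -1.17 -0.64] sd [0.5 0.7 0.1] seat frame x,y mm -2.09 4.74 z 0.0209 w 0.0138
```

>>> servo_tool(plan=[{"jaw": 1, "linear": [-0.002, 0, 0], "yaw": 0}, {"jaw": 1, "linear": [-0.004, 0, 0], "yaw": 0}, {"jaw": 1, "linear": [-0.0045, 0, 0], "yaw": 0}, {"jaw": 1, "linear": [-0.0045, 0, 0], "yaw": 0}])

```text
time_s: 15.3
tool_pos: [0.604, 0.1919, 0.0208]
tcp_rot: [[-0.341, 0.94, -0.0], [0.94, 0.341, 0.0], [0.0, 0.0, -1.0]]
ft_force: [-0.1, -0.1, -1.4]
grip_width: 0.0139
```

>>> servo_tool(plan=[{"jaw": 1, "linear": [-0.0005, 0, 0], "yaw": 0}, {"jaw": 1, "linear": [-0.0005, 0, 0], "yaw": 0}])

```text
time_s: 15.55
tool_pos: [0.6041, 0.1914, 0.0208]
tcp_rot: [[-0.341, 0.94, 0.0], [0.94, 0.341, 0.0], [0.0, 0.0, -1.0]]
ft_force: [0.5, 0.0, -1.4]
grip_width: 0.014
```

>>> servo_tool(plan=[{"jaw": 1, "linear": [-0.0004, 0, 0], "yaw": 0}, {"jaw": 1, "linear": [-0.0004, 0, 0], "yaw": 0}])

```text
time_s: 15.8
tool_pos: [0.6043, 0.1909, 0.0208]
tcp_rot: [[-0.341, 0.94, -0.0], [0.94, 0.341, 0.0], [0.0, -0.0, -1.0]]
ft_force: [0.6, -1.2, -1.6]
grip_width: 0.0136
```

>>> servo_tool(plan=[{"jaw": 1, "linear": [-0.0004, 0, 0], "yaw": 0}, {"jaw": 1, "linear": [-0.0004, 0, 0], "yaw": 0}])

```text
time_s: 16.05
tool_pos: [0.6044, 0.1906, 0.0208]
tcp_rot: [[-0.341, 0.94, 0.0], [0.94, 0.341, -0.0], [-0.0, 0.0, -1.0]]
ft_force: [0.3, -0.4, -1.2]
grip_width: 0.0139
```

```bash
python3 -c "
from h import *
meas(2)"
```

```text
t16.15 tool F x(left),y(push),z: [ 0.04 -0.63  1.06] sd [0.7 0.2 0.3] seat frame x,y mm -2.07 -0.78 z 0.0208 w 0.0139
```

>>> servo_tool(plan=[{"jaw": 1, "linear": [-0.0004, 0, 0], "yaw": 0}, {"jaw": 1, "linear": [-0.0004, 0, 0], "yaw": 0}])

```text
time_s: 16.4
tool_pos: [0.6046, 0.1902, 0.0208]
tcp_rot: [[-0.341, 0.94, 0.0], [0.94, 0.341, -0.0], [-0.0, 0.0, -1.0]]
ft_force: [-0.1, -0.4, -2.0]
grip_width: 0.0139
```

>>> servo_tool(plan=[{"jaw": 1, "linear": [-0.0004, 0, 0], "yaw": 0}, {"jaw": 1, "linear": [-0.0004, 0, 0], "yaw": 0}])

```text
time_s: 16.65
tool_pos: [0.6047, 0.1899, 0.0208]
tcp_rot: [[-0.341, 0.94, 0.0], [0.94, 0.341, 0.0], [0.0, 0.0, -1.0]]
ft_force: [0.7, 0.8, -1.0]
grip_width: 0.0139
```

>>> servo_tool(plan=[{"jaw": 1, "linear": [-0.0004, 0, 0], "yaw": 0}, {"jaw": 1, "linear": [-0.0004, 0, 0], "yaw": 0}])

```text
time_s: 16.9
tool_pos: [0.6048, 0.1896, 0.0208]
tcp_rot: [[-0.341, 0.94, -0.0], [0.94, 0.341, 0.0], [0.0, 0.0, -1.0]]
ft_force: [-1.9, 1.5, -0.8]
grip_width: 0.0139
```

```bash
python3 -c "
from h import *
meas(2)"
```

```text
t17.00 tool F x(left),y(push),z: [ 1.86 -1.16  0.88] sd [0.1 0.4 0.2] seat frame x,y mm -2.1 -1.81 z 0.0208 w 0.0135
```

>>> servo_tool(plan=[{"jaw": 1, "linear": [-0.0004, 0, 0], "yaw": 0}, {"jaw": 1, "linear": [-0.0004, 0, 0], "yaw": 0}])

```text
time_s: 17.25
tool_pos: [0.6048, 0.1893, 0.0209]
tcp_rot: [[-0.341, 0.94, -0.0], [0.94, 0.341, 0.0], [0.0, 0.0, -1.0]]
ft_force: [-2.6, 3.3, 1.0]
grip_width: 0.0137
```

```bash
python3 -c "
from h import *
meas(2)"
```

```text
t17.35 tool F x(left),y(push),z: [ 4.71 -1.25 -1.06] sd [0.2 0.5 0.3] seat frame x,y mm -2.11 -2.1 z 0.0209 w 0.0136
```

>>> servo_tool(plan=[{"jaw": 1, "linear": [0.002, 0, 0], "yaw": 0}, {"jaw": 1, "linear": [0.00364, 0, 0], "yaw": 0}, {"jaw": 1, "linear": [0.00364, 0.0008, 0], "yaw": 0}, {"jaw": 1, "linear": [0.00364, 0.0016, 0], "yaw": 0}, {"jaw": 1, "linear": [0.00364, 0.0022, 0], "yaw": 0}, {"jaw": 1, "linear": [0.00364, 0.0022, 0], "yaw": 0}, {"jaw": 1, "linear": [0.00364, 0.0022, 0], "yaw": 0}])

```text
time_s: 18.23
tool_pos: [0.6058, 0.1932, 0.0208]
tcp_rot: [[-0.341, 0.94, 0.0], [0.94, 0.341, -0.0], [-0.0, 0.0, -1.0]]
ft_force: [0.5, -0.1, -1.1]
grip_width: 0.0138
```

```bash
python3 -c "
from h import *
meas(2)"
```

```text
t18.32 tool F x(left),y(push),z: [0.02 0.01 0.99] sd [0.6 0.2 0.1] seat frame x,y mm 0.11 1.26 z 0.0208 w 0.0136
```

>>> servo_tool(plan=[{"jaw": 1, "linear": [0.0005, 0, 0], "yaw": 0}, {"jaw": 1, "linear": [0.001, 0, 0], "yaw": 0}, {"jaw": 1, "linear": [0.001, 0, 0], "yaw": 0}])

```text
time_s: 18.7
tool_pos: [0.6055, 0.194, 0.0208]
tcp_rot: [[-0.341, 0.94, 0.0], [0.94, 0.341, -0.0], [-0.0, -0.0, -1.0]]
ft_force: [0.5, -1.5, -0.3]
grip_width: 0.0139
```

```bash
python3 -c "
from h import *
meas(3)"
```

```text
t18.85 tool F x(left),y(push),z: [-1.45 -0.39  0.52] sd [0.4 0.2 0.1] seat frame x,y mm 0.09 2.16 z 0.0208 w 0.0138
```

>>> servo_tool(plan=[{"jaw": 1, "linear": [-0.001, 0, 0], "yaw": 0}, {"jaw": 1, "linear": [-0.0015, 0, 0], "yaw": 0}, {"jaw": 1, "linear": [-0.002, 0, 0], "yaw": 0}, {"jaw": 1, "linear": [-0.002, 0, 0], "yaw": 0}])

```text
time_s: 19.35
tool_pos: [0.6061, 0.1925, 0.0208]
tcp_rot: [[-0.341, 0.94, -0.0], [0.94, 0.341, 0.0], [0.0, -0.0, -1.0]]
ft_force: [-1.6, 1.0, -0.2]
grip_width: 0.0137
```

```bash
python3 -c "
from h import *
meas(3)"
```

```text
t19.50 tool F x(left),y(push),z: [ 1.42 -0.18  0.92] sd [0.6 0.3 0.4] seat frame x,y mm 0.1 0.43 z 0.0208 w 0.0139
```

>>> servo_tool(plan=[{"jaw": 1, "linear": [0.001, 0, 0], "yaw": 0}, {"jaw": 1, "linear": [0.001, 0.0004, 0], "yaw": 0}, {"jaw": 1, "linear": [0.001, 0.0008, 0], "yaw": 0}, {"jaw": 1, "linear": [0.001, 0.0008, 0], "yaw": 0}])

```text
time_s: 20.0
tool_pos: [0.6064, 0.1935, 0.0208]
tcp_rot: [[-0.341, 0.94, -0.0], [0.94, 0.341, -0.0], [-0.0, -0.0, -1.0]]
ft_force: [-1.5, 0.1, 0.5]
grip_width: 0.0138
```

```bash
python3 -c "
from h import *
meas(2)"
```

```text
t20.10 tool F x(left),y(push),z: [ 0.34 -1.73  0.02] sd [0.3 0.4 0.4] seat frame x,y mm 0.8 1.26 z 0.0208 w 0.0138
```

>>> servo_tool(plan=[{"jaw": 1, "linear": [0, 0.0004, 0], "yaw": 0}, {"jaw": 1, "linear": [0, 0.0004, 0], "yaw": 0}])

```text
time_s: 20.35
tool_pos: [0.6065, 0.1935, 0.0208]
tcp_rot: [[-0.341, 0.94, -0.001], [0.94, 0.341, -0.0], [-0.0, -0.001, -1.0]]
ft_force: [-4.0, -2.2, 2.4]
grip_width: 0.0136
```

```bash
python3 -c "
from h import *
meas(2)"
```

```text
t20.45 tool F x(left),y(push),z: [-0.39 -5.09 -2.35] sd [0.5 0.4 0.1] seat frame x,y mm 0.92 1.26 z 0.0208 w 0.0143
```

>>> servo_tool(plan=[{"jaw": 1, "linear": [0, 0.00025, 0], "yaw": 0}, {"jaw": 1, "linear": [0, 0.0005, 0], "yaw": 0}])

```text
time_s: 20.7
tool_pos: [0.6066, 0.1935, 0.0207]
tcp_rot: [[-0.341, 0.94, -0.001], [0.94, 0.341, -0.001], [-0.0, -0.001, -1.0]]
ft_force: [-7.9, -2.7, 4.4]
grip_width: 0.0139
```

```bash
python3 -c "
from h import *
meas(1)"
```

```text
t20.75 tool F x(left),y(push),z: [ 0.24 -8.09 -4.5 ] sd [0.2 0.2 0.1] seat frame x,y mm 1.0 1.26 z 0.0207 w 0.0139
```

>>> servo_tool(plan=[{"jaw": 1, "linear": [0, 0.0003, 0], "yaw": 0}, {"jaw": 1, "linear": [0, 0.0006, 0], "yaw": 0}, {"jaw": 1, "linear": [0, 0.0006, 0], "yaw": 0}])

```text
time_s: 21.12
tool_pos: [0.6067, 0.1936, 0.0207]
tcp_rot: [[-0.341, 0.94, -0.002], [0.94, 0.341, -0.001], [-0.0, -0.002, -1.0]]
ft_force: [-10.9, -3.8, 7.3]
grip_width: 0.0139
```

```bash
python3 -c "
from h import *
meas(4)"
```

```text
t21.32 tool F x(left),y(push),z: [ 1.000e-02 -1.081e+01 -7.050e+00] sd [0.5 0.5 0.2] seat frame x,y mm 1.13 1.27 z 0.0207 w 0.0141
```

>>> servo_tool(plan=[{"jaw": 1, "linear": [0, 0.00025, 0], "yaw": 0}, {"jaw": 1, "linear": [0, 0.00045, 0], "yaw": 0}, {"jaw": 1, "linear": [0, 0.00045, 0], "yaw": 0}])

```text
time_s: 21.7
tool_pos: [0.6068, 0.1936, 0.0207]
tcp_rot: [[-0.341, 0.94, -0.003], [0.94, 0.341, -0.001], [-0.0, -0.003, -1.0]]
ft_force: [-12.9, -4.8, 9.4]
grip_width: 0.0137
```

```bash
python3 -c "
from h import *
meas(8)"
```

```text
t22.10 tool F x(left),y(push),z: [  0.18 -13.94  -9.14] sd [0.3 0.6 0.2] seat frame x,y mm 1.18 1.26 z 0.0207 w 0.0142
```

>>> servo_tool(plan=[{"jaw": 1, "linear": [0, 0, 0], "yaw": 0}, {"jaw": 1, "linear": [0, 0, 0], "yaw": 0}, {"jaw": 1, "linear": [0, 0, 0], "yaw": 0}, {"jaw": 1, "linear": [0, 0, 0], "yaw": 0}, {"jaw": 1, "linear": [0, 0, 0], "yaw": 0}, {"jaw": 1, "linear": [0, 0, 0], "yaw": 0}])

```text
time_s: 22.85
tool_pos: [0.6068, 0.1936, 0.0207]
tcp_rot: [[-0.341, 0.94, -0.003], [0.94, 0.341, -0.001], [-0.0, -0.003, -1.0]]
ft_force: [-12.4, -4.7, 8.4]
grip_width: 0.0136
```

```bash
python3 - <<'E'
from h import *
meas(2)
p,d=r.snapshot('side'); save('side8',cv2.resize(p[130:260,170:350],None,fx=4,fy=4,interpolation=cv2.INTER_CUBIC))
E
```

```text
t22.95 tool F x(left),y(push),z: [ -0.25 -13.8   -8.93] sd [0.4 0.1 0.9] seat frame x,y mm 1.19 1.26 z 0.0207 w 0.0139
```

View pics/side8.png

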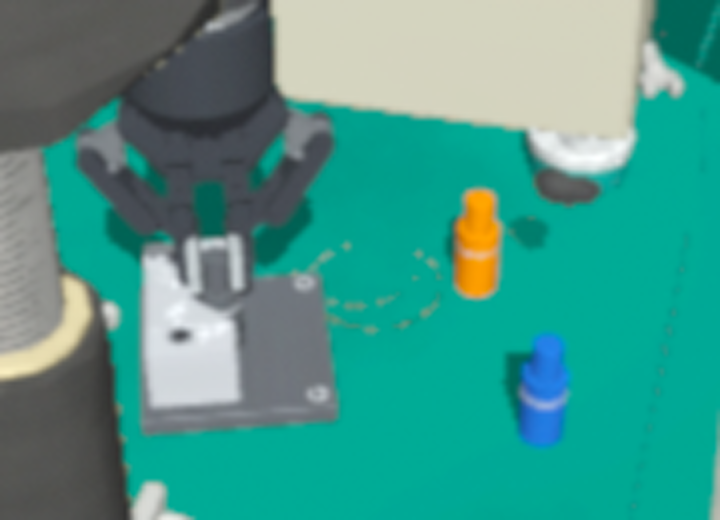

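>>> servo_tool(plan=[{"jaw": 1, "linear": [0.00015, 0, 0], "yaw": 0}, {"jaw": 1, "linear": [0.00015, 0, 0], "yaw": 0}, {"jaw": 1, "linear": [-0.00015, 0, 0], "yaw": 0}, {"jaw": 1, "linear": [-0.00015, 0, 0], "yaw": 0}, {"jaw": 1, "linear": [0, 0, 0], "yaw": 0}, {"jaw": 1, "linear": [0, 0, 0], "yaw": 0}, {"jaw": 1, "linear": [0, 0, 0], "yaw": 0}, {"jaw": 1, "linear": [0, 0, 0], "yaw": 0}, {"jaw": 1, "linear": [0, 0, 0], "yaw": 0}, {"jaw": 1, "linear": [0, 0, 0], "yaw": 0}])

```text
time_s: 24.25
tool_pos: [0.6068, 0.1936, 0.0207]
tcp_rot: [[-0.341, 0.94, -0.003], [0.94, 0.341, -0.001], [-0.0, -0.003, -1.0]]
ft_force: [-13.5, -5.4, 9.3]
grip_width: 0.0139
```

```bash
python3 -c "
from h import *
meas(1)"
```

```text
t24.30 tool F x(left),y(push),z: [ -0.42 -14.35  -9.25] sd [0.1 0.1 0.1] seat frame x,y mm 1.2 1.27 z 0.0207 w 0.0139
```

>>> servo_tool(plan=[{"jaw": 1, "linear": [0, -0.0004, 0], "yaw": 0}, {"jaw": 1, "linear": [0, -0.0008, 0], "yaw": 0}, {"jaw": 1, "linear": [0, -0.0012, 0], "yaw": 0}, {"jaw": 1, "linear": [0, -0.0015, 0], "yaw": 0}, {"jaw": 1, "linear": [0, -0.0015, 0], "yaw": 0}])

```text
time_s: 24.92
tool_pos: [0.6067, 0.1936, 0.0207]
tcp_rot: [[-0.341, 0.94, -0.001], [0.94, 0.341, -0.0], [-0.0, -0.001, -1.0]]
ft_force: [-4.7, -1.2, 2.9]
grip_width: 0.0133
```

```bash
python3 -c "
from h import *
meas(2)"
```

```text
t25.02 tool F x(left),y(push),z: [-0.05 -5.77 -2.54] sd [0.5 0.6 0.6] seat frame x,y mm 1.05 1.28 z 0.0207 w 0.0137
```

>>> servo_tool(plan=[{"jaw": 1, "linear": [0, -0.0004, 0], "yaw": 0}, {"jaw": 1, "linear": [0, -0.0008, 0], "yaw": 0}, {"jaw": 1, "linear": [0, -0.0008, 0], "yaw": 0}, {"jaw": 1, "linear": [0, -0.0008, 0], "yaw": 0}], force=25)

```text
time_s: 25.52
tool_pos: [0.6064, 0.1935, 0.0208]
tcp_rot: [[-0.341, 0.94, 0.0], [0.94, 0.341, 0.0], [-0.0, 0.0, -1.0]]
ft_force: [0.5, -0.2, -1.1]
grip_width: 0.0135
```

```bash
python3 -c "
from h import *
meas(2)"
```

```text
t25.62 tool F x(left),y(push),z: [-0.17  0.52  1.1 ] sd [0.2 0.2 0.1] seat frame x,y mm 0.81 1.29 z 0.0209 w 0.014
```

>>> servo_tool(plan=[{"jaw": 1, "linear": [0, 0.0002, 0.0002], "yaw": 0}, {"jaw": 1, "linear": [0, 0.0002, 0.0002], "yaw": 0}, {"jaw": 0.7, "linear": [0, 0.0002, 0.0002], "yaw": 0}, {"jaw": 0.7, "linear": [0, 0.0002, 0.0002], "yaw": 0}, {"jaw": 0.6, "linear": [0, 0.0002, 0.0002], "yaw": 0}, {"jaw": 0.5, "linear": [0, 0.0002, 0.0002], "yaw": 0}, {"jaw": 0.5, "linear": [0, 0.0002, 0.0002], "yaw": 0}])

```text
time_s: 26.5
tool_pos: [0.6064, 0.1935, 0.0206]
tcp_rot: [[-0.341, 0.94, 0.0], [0.94, 0.341, 0.0], [0.0, 0.0, -1.0]]
ft_force: [0.5, -0.2, 0.1]
grip_width: 0.0427
```

```bash
python3 - <<'E'
from h import *
meas(1)
p,d=r.snapshot('wrist'); save('wrist9',p)
E
```

```text
t26.55 tool F x(left),y(push),z: [ 0.17  0.   -0.1 ] sd [0.5 0.4 0. ] seat frame x,y mm 0.8 1.3 z 0.0206 w 0.0427
```

View pics/wrist9.png

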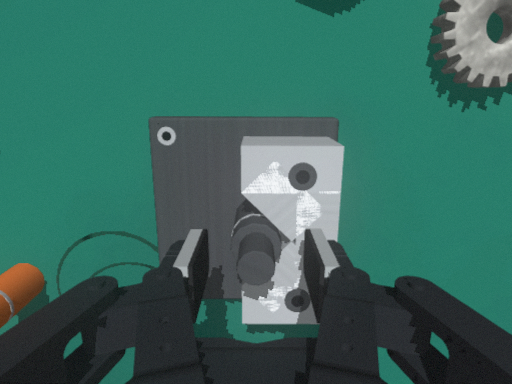

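The pin stands free in the V with its spigot at (255,260), clear of both pads. I'm raising straight up.

>>> servo_tool(plan=[{"jaw": 0.5, "linear": [0, 0, -0.01], "yaw": 0}, {"jaw": 0.5, "linear": [0, 0, -0.03], "yaw": 0}, {"jaw": 0.5, "linear": [0, 0, -0.06], "yaw": 0}, {"jaw": 0.5, "linear": [0, 0, -0.1], "yaw": 0}, {"jaw": 0.5, "linear": [0, 0, -0.14], "yaw": 0}, {"jaw": 0.5, "linear": [0, 0, -0.14], "yaw": 0}, {"jaw": 0.5, "linear": [0, 0, -0.14], "yaw": 0}])

```text
time_s: 27.48
tool_pos: [0.6063, 0.1935, 0.1606]
tcp_rot: [[-0.341, 0.94, 0.0], [0.94, 0.341, 0.0], [-0.0, 0.0, -1.0]]
ft_force: [-0.9, 0.4, -0.6]
grip_width: 0.0426
```

```bash
python3 - <<'E'
from h import *
meas(0)
K=cam('wrist'); p,d=r.snapshot('wrist'); save('wrist10',cv2.resize(p[90:300,130:380],None,fx=3,fy=2.8,interpolation=cv2.INTER_CUBIC)); np.savez('wrist10.npz',p=p,d=d,T=K[3],f=K[0],cx=K[1],cy=K[2])
P=cloud('w',d,K); k=(np.hypot(P[...,0]-.606,P[...,1]-.192)<.02)&(P[...,2]>.071)&(P[...,2]<.08); print(P[k].mean(0),k.sum(),P[k].max(0))
p,d=r.snapshot('side'); save('side10',cv2.resize(p[130:260,170:350],None,fx=4,fy=4,interpolation=cv2.INTER_CUBIC))
for c in ('wrist','side'):
  for t in ('pin','pin_center','v_seat'): print(c,t,[(np.round(q['at'],4),round(q['conf'],2)) for q in r.tip_of(c,t)])
E
```

```text
t27.48 tool F x(left),y(push),z: [ 0.67 -0.73  0.57] sd [0. 0. 0.] seat frame x,y mm 0.7 1.33 z 0.1606 w 0.0426
[0.60575293 0.19217857 0.0746104 ] 303 [0.61339903 0.19956829 0.0771398 ]
wrist pin [(array([ 0.4244,  0.2044, -0.0032]), 0.66), (array([ 0.4812,  0.096 , -0.0008]), 0.62), (array([0.6082, 0.1904, 0.015 ]), 0.55)]
wrist pin_center [(array([0.6066, 0.1942, 0.0391]), 0.78), (array([0.4236, 0.2098, 0.0309]), 0.77), (array([0.483 , 0.0959, 0.0274]), 0.75)]
wrist v_seat [(array([0.6052, 0.1946, 0.0426]), 0.92), (array([0.607 , 0.1944, 0.0414]), 0.3)]
side pin [(array([0.4803, 0.0955, 0.0019]), 0.64), (array([0.6057, 0.1956, 0.0138]), 0.55), (array([ 0.4301,  0.2059, -0.0025]), 0.51)]
side pin_center [(array([0.4271, 0.2033, 0.0319]), 0.77), (array([0.6029, 0.1905, 0.0458]), 0.69), (array([0.4828, 0.0985, 0.0343]), 0.58)]
side v_seat [(array([0.6079, 0.1944, 0.0437]), 0.95)]
```

View pics/wrist10.png

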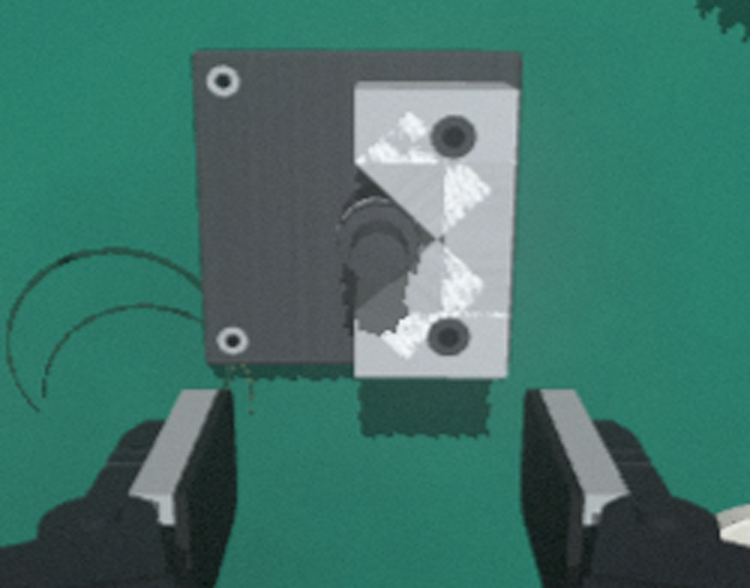

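View pics/side10.png

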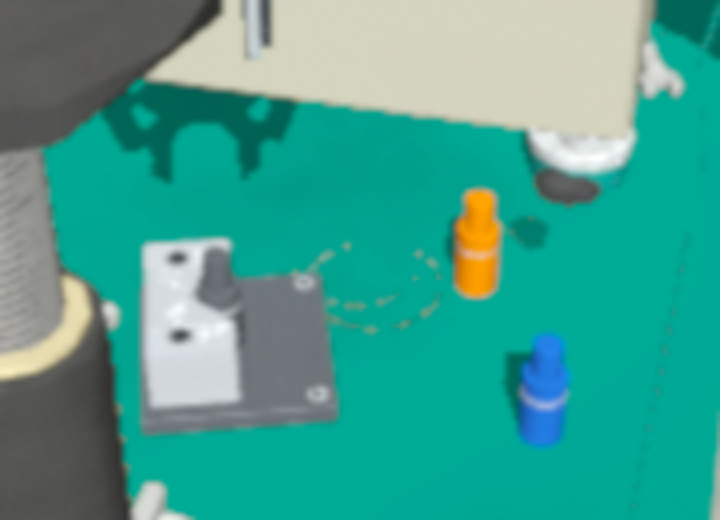

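The pin stands upright in the V, with its top at (0.6058, 0.1922, 0.0746) against a fitted seat of (0.606, 0.192). The fingers are well above it, so I'm handing in.

```bash
python3 -c "
from workcell import r
print(r.hand_in())"
```

```text
the job is handed in; nothing more can be done
None
```

The dark pin is standing upright in the V, released and touching nothing of the robot. I handed the job in at about 27.9 s of the 54 s allowed; no verdict was reported.

- **Pick and place:** I gripped the dark pin by its spigot, between the blue and orange look-alikes, and set it on the bed in front of the V.
- **Finding the middle:** I felt for both faces sideways at 2.8 mm and again at 0.7 mm short of home. The two middles agreed within 0.05 mm.
- **Pressing:** The measured push was 13.8–14.4 N for about 2.5 s, longer than the one second asked for. That time includes a ±0.15 mm sideways wiggle to even the load. The net sideways force stayed within about 0.5 N. The force on each face could not be measured separately, so I judge that both faces carried load from that balance and the symmetric feel.
- **Release:** I let the push fall to about zero, opened the gripper and raised straight up.

**Last checks:** The pin's top is within about 0.5 mm of my fitted seat position, and its height matches the pin standing on the bed. The side view shows it upright, with the blue and orange pins still in place. The trained networks' estimates for the pin and the seat scatter by 2–4 mm, which is within their stated accuracy. I did not re-measure the grease tin or the indenter at the end, but I made no contact near either of them.

**What went wrong or disagreed:**
- **First grasp missed:** The gripper shut on air above the pin. All three cameras put the real fingertips about 38 mm short of the stated TCP, so I went lower by that amount and nothing was disturbed.
- **Downward load:** During the press the vertical force also rose to about 9 N, from the pin pressing down on the bed. Part of the push may have gone into bed friction.

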